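# Grease the slab roller bearing

## Robot

A 7-joint arm with a two-finger parallel gripper is mounted at the origin on the work surface. World frame = base frame: x ahead of the robot, y to its left, z up, the work surface at z = 0. Lengths are in m, angles in degrees, forces in N, time in s.
With the tool pointing down it reaches from about 0.4 to 0.875 m from the base axis. Payload 19.3 kg.
Tool frame: the origin (TCP) lies between the finger pads; the fingertips stand 22 mm ahead of it and the grasp point (between the pads) lies 3 mm ahead of it; z points along the fingers, y is the direction in which the jaws open and shut (so a half turn about z gives the same grasp; the last joint's range is limited). The gripper opens to 85 mm and grips with 20 to 120 N. Pads are 22 mm wide; open, the fingers measure 114 mm over their backs; the gripper's body (76 mm by 85 mm) begins 54 mm behind the grasp point. The pads swing forward as they close: fully open they stand 13 mm farther back than shut.
Start: joints at [67.254, 29.874, -2.08, 91.645, 1.215, 58.505, -6.463], TCP at [0.201, -0.592, 0.228] pointing down, gripper open.
Joint ranges: [-166.77, 166.77], [-17.47, 122.26], [-85.68, 81.53], [9.62, 139.38], [-72.42, 252.41], [9.2, 110.78], [-144.41, 144.41]. Speed limits (degrees/s): [108.29, 108.29, 136.94, 136.94, 172.46, 172.46, 172.46].

## Interface

Orientations are given as a 3x3 rotation matrix whose columns are the frame's x, y, z axes.
In Python, from plant import telemetry, eyes, ticket gives the robot as it stands. The module is installed in compiled form; this text tells all that it offers.
- The arm moves only by the shell command python3 -m creep 'ROWS' [OPENING]. ROWS is a JSON object of lists of equal length, an entry for each row: "slide": the shift along the tool's x, y, z scaled (see below), a list of three; "rot": the turn, a rotation vector about the tool's x, y, z scaled (see below), a list of three. A call has exactly 8 rows; each row is the pose to reach, as a shift and turn from the pose commanded when the call began, along the tool's axes at that moment; what a row does not reach only later rows make up. The controller multiplies each number of a shift by 0.12 m and each number of a turn by pi/2 rad. A row lasts 1/12 s, in which the tool goes at most 41.7 mm and 7.16 degrees, less where a joint would pass 70% of its speed; a pose out of reach is approached as far as the arm can. A call with a number of a shift or a turn outside -1 to 1 is refused whole. A call with a gripper value outside its range is refused whole. OPENING is the gripper command: -1 is shut, 1 is fully open, values between are in proportion, set as the call begins (- or left out, the last holds). The fingers move at their own pace and stop on an object; the grip force is fixed at half the most. Time passes only in rows, so rows that repeat a pose let the fingers close, or fill a call up. It gives the time, the measured TCP pose, the force and the opening at its end, in the units of the state.
- telemetry.read_state(): the state, without advancing time (a new reading comes with each control period).
- eyes.get_image(name): name is "scene" or "top" or "wrist"; returns the picture (400x640x3 uint8, red, green, blue); there is no depth.
- eyes.camera_params(name): a dict with "mtx" (3x3 intrinsics, pixels), "k1" (the pictures are not rectified: a ray, as slopes to the right and down, at radius r is drawn at 1 + k1 r^2 times it, then the intrinsics apply), "xyz" and "rotation" of the camera in the world; the wrist camera has in their place "hand_eye" (4x4, takes a point from camera to tool coordinates, whose origin is the TCP and whose axes are the flange's). Camera axes: x right, y up, looking along -z (the intrinsics and any distortion apply to the point x, -y, -z); pixel columns grow to the right and rows downward; lengths in m; the calibration is good to about 2 mm. A picture is of the moment at which its call begins: read the wrist's pose just before it. camera_params takes no time and is no camera call.
- ticket.sign_off(): hands the job in, once; it reports no verdict.
The state is a dict: "t": time; "q": joint angles; "qvel": joint speeds; "joint_efforts": joint torques, N m; "eef_pos": TCP position; "orientation": TCP orientation; "force": force on the tool from outside, world axes, zero at the start; "ft_torque": the same for the moment, N m; "gripper_width": opening from 0.0 (shut) to 1.0 (fully open).
Only numpy, scipy, OpenCV 4.12 (cv2) and the standard library are available. Lean on these libraries where they do the work, as an engineer would, in place of code of your own. Each camera call takes 0.05 s, during which the arm holds its last target.

## Task

Lift the push-type grease gun out of its holder and press its coupler squarely onto the leaning grease nipple of the bearing (not the bearing with the hexagon plug) until it snaps on and sits flat on the nipple's seat. Keep hold of the gun and keep it pressed fully home against the spring: the job finishes while you are still holding it there. Leave the other things on the bench where they are.

Things in the scene. Friction and masses are not known exactly. Their poses are not given: they have to be found in the camera images.
- gun: Push-type grease gun: straight rigid metal tool 98 mm long, 0.35 kg, standing nose down in its holder. Origin: centre of the mouth at its nose; +z from mouth to grip (up at the start). Nose and barrel 36 mm across, z 0-42 mm. Socket: mouth 22.6 mm narrowing to 20 mm, lip 7 mm deep, then a 26 mm wide chamber, ceiling at z = 28 mm. It may be turned any way about its z axis on the nipple.
- gun_grip (a point): Point on the gun's axis 62 mm from the mouth, in its square grip: 26 x 26 mm section, sides facing the gun's x and y, z 48 to 98 mm from the mouth. Below it a dark round shoulder, 44 mm across, z 42 to 48 mm: grip just above it, so that the fingertips can bear on it when pressing.
- holder: Fixed wooden holder: 90 mm square foot 6 mm thick with an upright collar, 54 mm outside, 42 mm bore, top 26 mm above the table. Origin: centre of the underside. The gun's mouth rests on the foot inside the collar; lift it straight up by at least 30 mm before moving sideways.
- nipple: Steel grease nipple on one of two alike grey bearings. Fixed, leaning 0.42 rad from vertical across the bearing's shaft, roughly towards the robot. Origin: centre of the flat round seat (40 mm across) at its foot, 111 mm above the table; +z is its axis, outward and up. Round stem 17 mm thick, z 0-26 mm, top tapered to 12 mm; a sprung plunger 8 mm thick stands out of its top.
- nipple_tip (a point): Tip of the free plunger, 37 mm from the seat on the nipple's axis (this point does not move). Three sprung balls around the stem, 15 mm above the seat, reach out to 23 mm across: pushing the coupler over them takes 5 to 10 N; they snap out behind its lip when the mouth is 5 to 7 mm from the seat, and from there only the plunger's spring resists. Fully home, the mouth lies flat on the seat. Let go, the spring lifts it off the seat again.
- plunger (a joint): How far the plunger in the nipple's top is pushed in, m: 0 free; it is met when the mouth is 9 mm from the seat; about 0.009 with the coupler fully home. Its spring pushes back with about 4 N at first, 10 N at 9 mm.
- plugged: The other bearing (180 x 56 mm base, grey housing 106 mm tall, stub of shaft 150 mm long), closed by a plain hexagon plug 13 mm tall; not to be greased. Fixed. Origin: centre of its underside. The bearing with the nipple has the same size.
- glaze_jar: Bystander, to be left alone: closed plastic jar, 60 mm across, 85 mm tall; its origin lies on its underside.
- grease_tin: Bystander, to be left alone: closed steel tin, 72 mm across, 70 mm tall; its origin lies on its underside.
- wrench: Bystander, to be left alone: steel wrench lying flat; its origin lies at the table, near its middle.
- brush: Bystander, to be left alone: wooden-handled brush lying flat; its origin lies at the table, near its middle.
- bowl_bisque: Bystander, to be left alone: fired clay bowl, 120 mm across, 45 mm tall; its origin lies on its underside.
- rib: Bystander, to be left alone: flat wooden rib, 100 x 60 x 6 mm; its origin lies on its underside.
- bolt_cap: Bystander, to be left alone: dark steel disc, 36 mm across, 16 mm thick; its origin lies on its underside.
There are look-alikes about, which are no part of the job. Leave any black or red look-alike of the holder alone.

How it is judged:
By the outcome, as a careful person would: the job done as asked, in the order asked, and still so for the second after the job is handed in, while the arm keeps its last pose, push and grip.
It also fails if it takes over 34 s, if anything falls off the work surface, if the arm or the gripper's body presses on something with over 40 N, if the wrist force passes 120 N, or if a joint passes its speed limit or range.

## Working session

There is one attempt and no reset: what is moved stays moved. The work goes in short steps, Python scripts to look and compute and a shell command to move; the robot and the scene stay as the last step left them, time stands still between calls to the robot, and variables do not carry over. Pictures are saved under pics/ and viewed, and the job is handed in when it is done.

```bash
mkdir -p pics; ls
python3 - <<'E'
from plant import telemetry, eyes
import cv2
print(telemetry.read_state())
for n in ["scene","top","wrist"]:
    im=eyes.get_image(n); cv2.imwrite(f"pics/{n}0.png",im[:,:,::-1]); p=eyes.camera_params(n); print(n,p)
E
```

```text
pics
{'t': 0.0, 'q': array([67.25384331, 29.90922805, -2.0802099 , 91.6728422 ,  1.21380958,
       58.50484397, -6.46142335]), 'qvel': array([-0.026     , -0.07613907, -0.00574103,  0.00256719, -0.06083478,
        0.00614103, -0.0880956 ]), 'joint_efforts': array([ 2.82152563e-03, -9.27092314e+01,  1.98036723e+00, -3.69930124e+01,
        1.77401322e-02,  8.25597032e-03, -2.86361910e-05]), 'eef_pos': array([ 0.20048014, -0.59161759,  0.22733106]), 'orientation': array([[ 9.47078913e-01,  3.21000532e-01, -4.36903203e-04],
       [ 3.21000820e-01, -9.47078340e-01,  1.04482110e-03],
       [-7.83934327e-05, -1.12977432e-03, -9.99999359e-01]]), 'force': array([-0.22657319,  0.61407525,  0.75867303]), 'ft_torque': array([ 0.02097315, -0.00280032, -0.04602387]), 'gripper_width': 1.0014903026121407}
scene {'mtx': array([[455.32328461,   0.        , 314.97056225],
       [  0.        , 455.32328461, 195.39874723],
       [  0.        ,   0.        ,   1.        ]]), 'k1': -0.13044336149185848, 'xyz': array([ 1.47248365, -0.24257313,  0.73937967]), 'rotation': array([[ 0.33335219, -0.501394
[... 371 characters left out ...]
n': array([[ 0.06878   ,  0.9747398 , -0.21248912],
       [-0.99762604,  0.0664743 , -0.01798479],
       [-0.00340542,  0.21322168,  0.97699791]])}
wrist {'mtx': array([[335.06887033,   0.        , 318.55641946],
       [  0.        , 335.06887033, 197.05921027],
       [  0.        ,   0.        ,   1.        ]]), 'k1': -0.05623150401901564, 'hand_eye': array([[-6.36829702e-04,  9.66381451e-01,  2.57111816e-01,
         6.54391854e-02],
       [ 9.99999731e-01,  5.21586298e-04,  5.16422036e-04,
         5.14612058e-04],
       [ 3.64954677e-04,  2.57112075e-01, -9.66381523e-01,
        -1.46048979e-01],
       [ 0.00000000e+00,  0.00000000e+00,  0.00000000e+00,
         1.00000000e+00]])}
```

View pics/scene0.png

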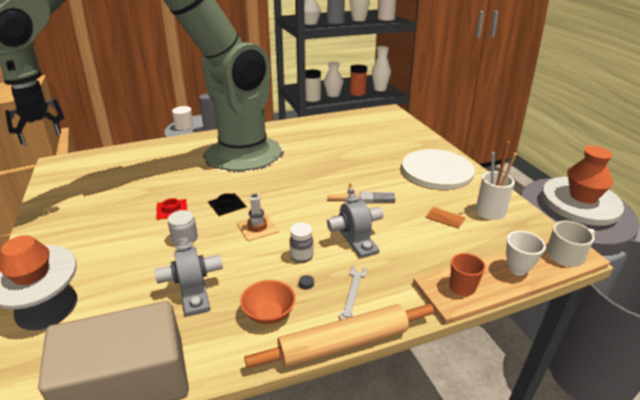

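View pics/top0.png

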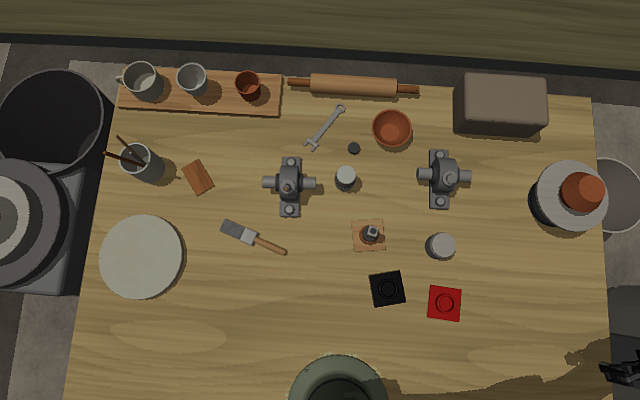

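View pics/wrist0.png

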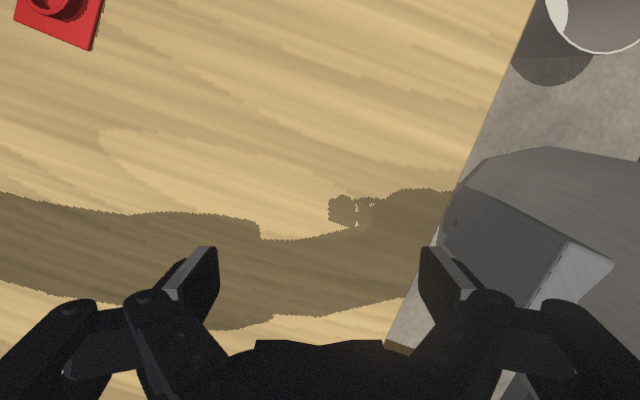

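Run:
```python
import cv2,numpy as np
s=cv2.imread("pics/scene0.png");t=cv2.imread("pics/top0.png")
r=lambda im,x,y,w,h:cv2.resize(im[y:y+h,x:x+w],(400,300),interpolation=cv2.INTER_CUBIC)
a=np.vstack([np.hstack([r(s,310,175,80,60+20),r(s,150,205,100,75)]),np.hstack([r(t,255,145,80,60+15),r(t,335,205,80,60)])])
cv2.imwrite("pics/crop0.png",a)
```

```text
(no output)
```

View pics/crop0.png

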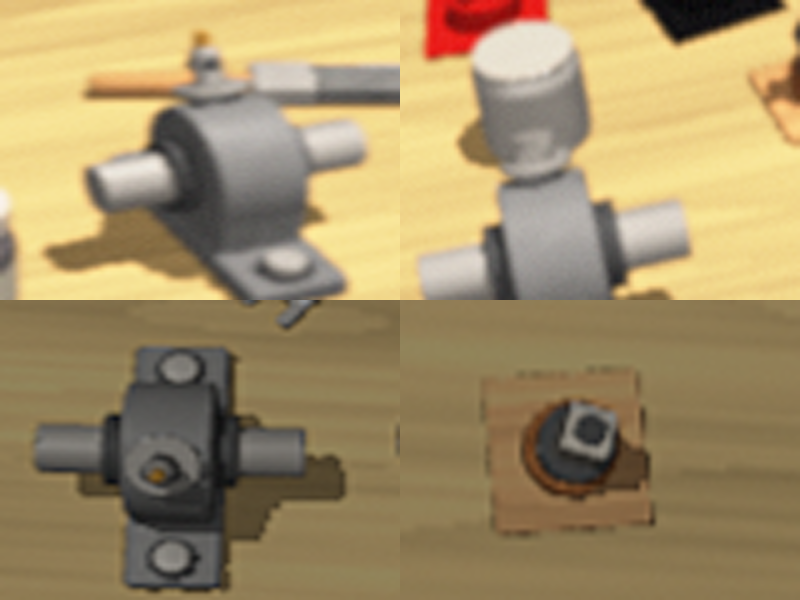

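```bash
cat > h.py <<'E'
import numpy as np, cv2
from plant import telemetry, eyes
def ray(name,uv,st=None):
    p=eyes.camera_params(name)
    K=p["mtx"]; d=(np.array([uv[0],uv[1],1.])@np.linalg.inv(K).T)[:2]
    s=d.copy()
    for _ in range(20): s=d/(1+p["k1"]*(s@s))
    v=np.array([s[0],-s[1],-1.])
    if "hand_eye" in p:
        H=p["hand_eye"];R=st["orientation"]
        return st["eef_pos"]+R@H[:3,3], R@(H[:3,:3]@v)
    return p["xyz"],p["rotation"]@v
def onz(name,uv,z,st=None):
    o,v=ray(name,uv,st); return o+v*(z-o[2])/v[2]
def tri(rs):
    A=np.zeros((3,3));b=np.zeros(3)
    for o,v in rs:
        v=v/np.linalg.norm(v);P=np.eye(3)-v[:,None]*v;A+=P;b+=P@o
    x=np.linalg.solve(A,b); return x,[np.linalg.norm((np.eye(3)-np.outer(v,v)/(v@v))@(x-o)) for o,v in rs]
def proj(name,X,st=None):
    p=eyes.camera_params(name)
    if "hand_eye" in p:
        H=p["hand_eye"];R=st["orientation"];o=st["eef_pos"]+R@H[:3,3];Rc=R@H[:3,:3]
    else: o,Rc=p["xyz"],p["rotation"]
    c=Rc.T@(np.asarray(X)-o); s=np.array([c[0],-c[1]])/-c[2]; s=s*(1+p["k1"]*(s@s))
    return p["mtx"][:2,:2]@s+p["mtx"][:2,2]
E
python3 - <<'E'
from h import *
np.set_printoptions(precision=4,suppress=True)
# gun top
print("gun top",onz("top",(373,231.2),.104), onz("top",(372.5,234.5),.026))
for c in [(566,405),(615,405),(607,455),(560,450)]:
    print(onz("top",(335+(c[0]-400)/5,205+(c[1]-300)/5),.104))
print("foot corners",[onz("top",(335+(x-400)/5,205+(y-300)/5),.006) for x,y in [(483,380),(638,370),(653,523),(494,533)]])
print("tip",tri([ray("top",(286.4,186.7)),ray("scene",(350,184.6))]))
# shaft ends: z?
print("shaft", onz("top",(262,183.5),.06), onz("top",(316,184.5),.06))
print("bolts",[onz("top",uv,.02) for uv in [(291,162),(289.3,209.5)]])
print("plugbolts",[onz("top",uv,.02) for uv in [(438,155),(439,202)]])
E
```

```text
gun top [ 0.4641 -0.0593  0.104 ] [ 0.4647 -0.0682  0.026 ]
[ 0.4769 -0.0462  0.104 ]
[ 0.4787 -0.0719  0.104 ]
[ 0.4522 -0.0687  0.104 ]
[ 0.4531 -0.0441  0.104 ]
foot corners [array([ 0.502 , -0.0091,  0.006 ]), array([ 0.5138, -0.098 ,  0.006 ]), array([ 0.4267, -0.1096,  0.006 ]), array([ 0.4151, -0.0198,  0.006 ])]
tip (array([0.5591, 0.1725, 0.141 ]), [np.float64(0.00077855751245901), np.float64(0.000778557512458956)])
shaft [0.5824 0.2504 0.06  ] [0.5898 0.0993 0.06  ]
bolts [array([0.6622, 0.1783, 0.02  ]), array([0.5208, 0.1714, 0.02  ])]
plugbolts [array([ 0.7135, -0.2533,  0.02  ]), array([ 0.5719, -0.2567,  0.02  ])]
```

```bash
for i in 1 2 3; do :; done; python3 -m creep '{"slide":[[0.11,-0.11,0],[0.22,-0.22,0],[0.33,-0.33,0],[0.44,-0.44,0],[0.55,-0.55,0],[0.66,-0.66,0],[0.77,-0.77,0],[0.88,-0.88,0]],"rot":[[0,0,0],[0,0,0],[0,0,0],[0,0,0],[0,0,0],[0,0,0],[0,0,0],[0,0,0]]}'
```

```text
t: 0.82
eef_pos: [0.267, -0.4571, 0.2278]
orientation: [[0.947, 0.321, -0.0], [0.321, -0.947, 0.0], [-0.0, -0.0, -1.0]]
force: [0.6, -0.1, 0.2]
gripper_width: 1.002
```

```bash
python3 -m creep '{"slide":[[0.11,-0.11,0],[0.22,-0.22,0],[0.33,-0.33,0],[0.44,-0.44,0],[0.55,-0.55,0],[0.66,-0.66,0],[0.77,-0.77,0],[0.88,-0.88,0]],"rot":[[0,0,0],[0,0,0],[0,0,0],[0,0,0],[0,0,0],[0,0,0],[0,0,0],[0,0,0]]}'
```

```text
t: 1.48
eef_pos: [0.333, -0.3232, 0.2278]
orientation: [[0.947, 0.321, -0.0], [0.321, -0.947, 0.0], [-0.0, -0.0, -1.0]]
force: [0.3, 0.1, 1.4]
gripper_width: 0.999
```

```bash
python3 -m creep '{"slide":[[0.11,-0.11,0],[0.22,-0.22,0],[0.33,-0.33,0],[0.44,-0.44,0],[0.55,-0.55,0],[0.66,-0.66,0],[0.77,-0.77,0],[0.88,-0.88,0]],"rot":[[0,0,0],[0,0,0],[0,0,0],[0,0,0],[0,0,0],[0,0,0],[0,0,0],[0,0,0]]}'
```

```text
t: 2.15
eef_pos: [0.3992, -0.1893, 0.2279]
orientation: [[0.947, 0.321, -0.0], [0.321, -0.947, 0.0], [-0.0, -0.0, -1.0]]
force: [0.4, -0.4, 0.1]
gripper_width: 0.997
```

```bash
python3 -m creep '{"slide":[[0.14,-0.14,-0.03],[0.28,-0.28,-0.07],[0.42,-0.42,-0.1],[0.55,-0.55,-0.14],[0.7,-0.7,-0.17],[0.86,-0.86,-0.2],[0.86,-0.86,-0.2],[0.86,-0.86,-0.2]],"rot":[[0,0,0.04],[0,0,0.08],[0,0,0.12],[0,0,0.16],[0,0,0.2],[0,0,0.208],[0,0,0.208],[0,0,0.208]]}'
python3 - <<'E'
from h import *
st=telemetry.read_state(); im=eyes.get_image("wrist"); print(st); cv2.imwrite("pics/w1.png",im[:,:,::-1])
import pickle; pickle.dump(st,open("st1.pkl","wb"))
E
```

```text
t: 2.82
eef_pos: [0.4639, -0.0582, 0.2519]
orientation: [[1.0, 0.003, 0.0], [0.003, -1.0, 0.0], [0.0, -0.0, -1.0]]
force: [-0.2, -1.4, -0.1]
gripper_width: 1.0
{'t': 2.8167, 'q': array([ 12.26175839,  14.35096277, -14.80402784, 112.30678553,
         4.47889202,  53.87844433, -94.58354781]), 'qvel': array([ 1.93211876, -0.29730676,  1.41407426,  1.10074204,  0.24876363,
       -0.0567109 ,  1.3995839 ]), 'joint_efforts': array([-3.20332445e+00, -6.23852921e+01, -3.26502845e+00, -3.63567030e+01,
       -1.86381438e-01, -3.77712236e-02, -8.06792211e-01]), 'eef_pos': array([ 0.46389771, -0.05819987,  0.25187817]), 'orientation': array([[ 9.99996114e-01,  2.78688892e-03,  7.62903651e-05],
       [ 2.78686936e-03, -9.99996084e-01,  2.55225046e-04],
       [ 7.70013502e-05, -2.55011443e-04, -9.99999965e-01]]), 'force': array([-0.22929821, -1.36588317, -0.06304493]), 'ft_torque': array([-0.03374058,  0.07614209,  0.0403619 ]), 'gripper_width': 0.9998699617985984}
```

View pics/w1.png

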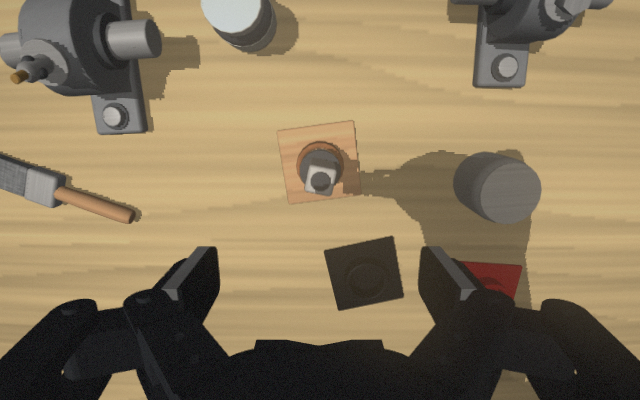

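Run:
```python
import cv2,numpy as np
t=cv2.imread("pics/w1.png")
a=np.hstack([cv2.resize(t[120:210,275:365],(400,400),interpolation=cv2.INTER_CUBIC),cv2.resize(t[40:130,0:90],(400,400),interpolation=cv2.INTER_CUBIC)])
cv2.imwrite("pics/crop1.png",a)
```

```text
(no output)
```

View pics/crop1.png

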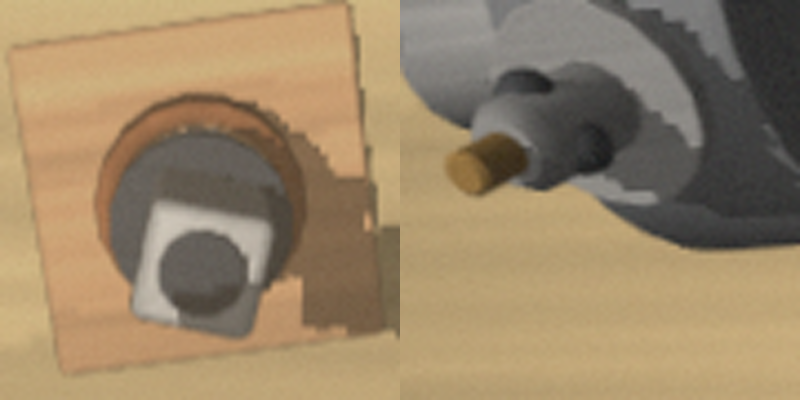

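Run:
```python
from h import *
import pickle
np.set_printoptions(precision=4,suppress=True)
st=pickle.load(open("st1.pkl","rb"))
f=lambda x,y,ox=275,oy=120:(x*.225+ox,y*.225+oy)
C=[onz("wrist",f(*c),.104,st) for c in [(154,201),(272,218),(253,337),(133,318)]]
C=np.array(C);print(C,C.mean(0))
for i in range(4):
    e=C[(i+1)%4]-C[i];print(np.linalg.norm(e),np.degrees(np.arctan2(e[1],e[0]))%90)
print("2view top",tri([ray("wrist",f(203,268),st),ray("top",(373,231.2))]))
F=np.array([onz("wrist",f(*c),.006,st) for c in [(8,47),(350,2),(382,330),(62,375)]]);print("foot",F.mean(0))
print("shoulder",onz("wrist",f(202,223),.054,st))
print("tip",tri([ray("wrist",f(472-400,174,0,40),st),ray("top",(286.4,186.7)),ray("scene",(350,184.6))]))
print("tip2",tri([ray("wrist",f(472-400,174,0,40),st),ray("top",(286.4,186.7))]))
print("tipz",onz("wrist",f(472-400,174,0,40),.1448,st),onz("top",(286.4,186.7),.1448),onz("scene",(350,184.6),.1448))
```

```text
[[ 0.4804 -0.0504  0.104 ]
 [ 0.477  -0.074   0.104 ]
 [ 0.4524 -0.0705  0.104 ]
 [ 0.4564 -0.046   0.104 ]] [ 0.4666 -0.0602  0.104 ]
0.02381319575542896 81.84916454398703
0.024848332799477887 81.90683333615428
0.024769702627410368 80.85290220431227
0.024435263583394425 79.67324878609122
2view top (array([ 0.4651, -0.0603,  0.0962]), [np.float64(2.0361906469467668e-05), np.float64(2.0361906469496568e-05)])
foot [ 0.4663 -0.0601  0.006 ]
shoulder [ 0.4669 -0.0603  0.054 ]
tip (array([0.5569, 0.1732, 0.1408]), [np.float64(0.0028110669698145053), np.float64(0.002460126433904948), np.float64(0.0012055419907342384)])
tip2 (array([0.5563, 0.1725, 0.1437]), [np.float64(0.002402411897710686), np.float64(0.0024024118977107566)])
tipz [0.5539 0.1706 0.1448] [0.5585 0.1728 0.1448] [0.5648 0.169  0.1448]
```

```bash
python3 -m creep '{"slide":[[0.003,0.002,0.1],[0.006,0.004,0.2],[0.01,0.006,0.3],[0.014,0.01,0.45],[0.018,0.013,0.6],[0.022,0.017,0.75],[0.022,0.017,0.85],[0.022,0.017,0.85]],"rot":[[0,0,0.02],[0,0,0.04],[0,0,0.06],[0,0,0.08],[0,0,0.1],[0,0,0.1],[0,0,0.1],[0,0,0.1]]}' 0.6
python3 - <<'E'
from h import *
import pickle
st=telemetry.read_state(); im=eyes.get_image("wrist"); print(st["q"],st["eef_pos"]); cv2.imwrite("pics/w2.png",im[:,:,::-1])
pickle.dump(st,open("st2.pkl","wb"))
E
```

```text
t: 3.53
eef_pos: [0.4646, -0.0624, 0.1479]
orientation: [[0.988, -0.157, -0.004], [-0.157, -0.988, -0.0], [-0.004, 0.001, -1.0]]
force: [-0.4, 0.2, -0.0]
gripper_width: 0.801
[   9.85027204   23.03137081  -11.93526723  118.36525212    7.30362402
   39.49410135 -105.88382092] [ 0.46457796 -0.0623804   0.1478554 ]
```

View pics/w2.png

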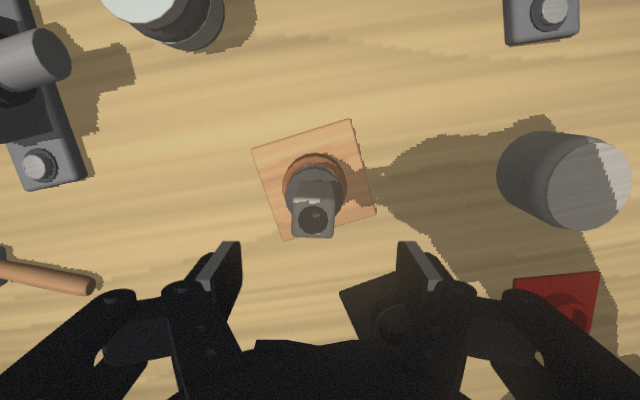

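Run:
```python
from h import *
import pickle
np.set_printoptions(precision=4,suppress=True)
st=pickle.load(open("st2.pkl","rb"));print(telemetry.read_state()["eef_pos"])
t=cv2.imread("pics/w2.png")
cv2.imwrite("pics/crop2.png",cv2.resize(t[150:250,270:370],(600,600),interpolation=cv2.INTER_CUBIC))
print([onz("wrist",c,.104,st) for c in [(313,219)]])
```

```text
[ 0.4652 -0.0622  0.1492]
[array([ 0.4664, -0.0595,  0.104 ])]
```

View pics/crop2.png

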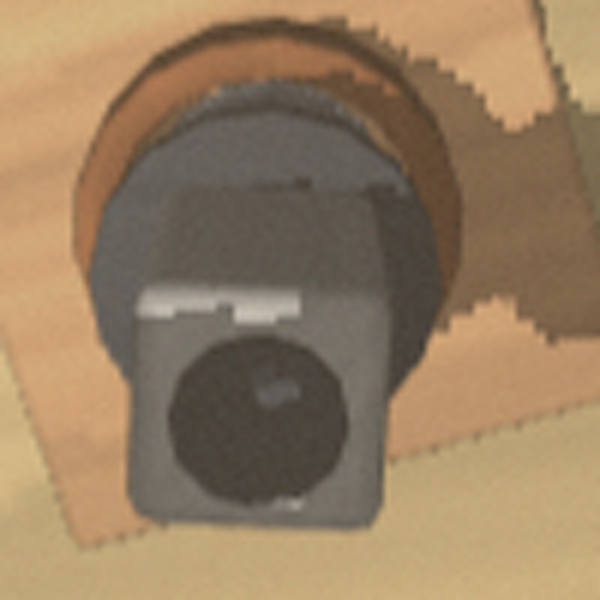

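```bash
python3 -m creep '{"slide":[[0.005,-0.01,0.05],[0.005,-0.02,0.13],[0.005,-0.021,0.23],[0.005,-0.021,0.33],[0.005,-0.021,0.43],[0.005,-0.021,0.52],[0.005,-0.021,0.58],[0.005,-0.021,0.58]],"rot":[[0,0,0],[0,0,0],[0,0,0],[0,0,0],[0,0,0],[0,0,0],[0,0,0],[0,0,0]]}'
python3 - <<'E'
from h import *
st=telemetry.read_state(); im=eyes.get_image("wrist"); print(st["q"],telemetry.read_state()["eef_pos"],st["force"]); cv2.imwrite("pics/w3.png",im[:,:,::-1])
E
```

```text
t: 4.25
eef_pos: [0.4667, -0.0589, 0.0792]
orientation: [[0.988, -0.156, -0.002], [-0.156, -0.988, 0.0], [-0.002, 0.0, -1.0]]
force: [0.2, 0.3, -0.1]
gripper_width: 0.804
[   7.81364103   30.08654418  -10.15105335  120.85494732   10.18308679
   29.92717686 -108.8369754 ] [ 0.46697382 -0.05891455  0.07992449] [ 0.15522851  0.27734699 -0.07386301]
```

View pics/w3.png

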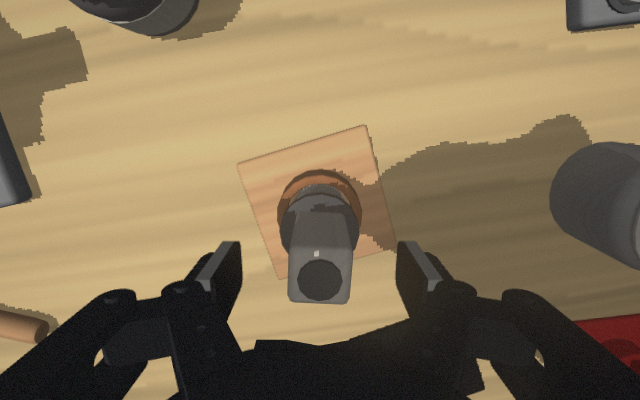

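```bash
python3 -m creep '{"slide":[[0,0,0],[0,0,0],[0,0,0],[0,0,0],[0,0,0],[0,0,0],[0,0,0],[0,0,0]],"rot":[[0,0,0],[0,0,0],[0,0,0],[0,0,0],[0,0,0],[0,0,0],[0,0,0],[0,0,0]]}' -1
python3 - <<'E'
from h import *
st=telemetry.read_state(); im=eyes.get_image("wrist"); print(telemetry.read_state()); cv2.imwrite("pics/w4.png",im[:,:,::-1])
E
```

```text
t: 4.97
eef_pos: [0.4678, -0.0591, 0.081]
orientation: [[0.988, -0.157, 0.001], [-0.157, -0.988, -0.0], [0.001, -0.0, -1.0]]
force: [-0.9, -0.7, 10.2]
gripper_width: 0.293
{'t': 5.0167, 'q': array([   7.8451831 ,   29.89010593,  -10.1758711 ,  120.78645109,
         10.15322353,   30.02621759, -108.81905689]), 'qvel': array([ 0.06141643, -0.06473499, -0.06044613, -0.08259918,  0.02136499,
        0.04733629, -0.02367209]), 'joint_efforts': array([-2.88566016e-01, -7.29383612e+01, -6.83761574e-01, -2.02119988e+01,
        8.49335315e-02, -3.68594639e-01,  6.53471821e-02]), 'eef_pos': array([ 0.46771949, -0.05907278,  0.081023  ]), 'orientation': array([[ 9.87654031e-01, -1.56644981e-01,  1.36557518e-03],
       [-1.56644929e-01, -9.87654973e-01, -1.45860585e-04],
       [ 1.37156544e-03, -6.98506318e-05, -9.99999057e-01]]), 'force': array([-0.66437958,  0.09514717,  9.53546492]), 'ft_torque': array([ 0.03073197,  0.27613427, -0.07040238]), 'gripper_width': 0.2907960872656827}
```

View pics/w4.png

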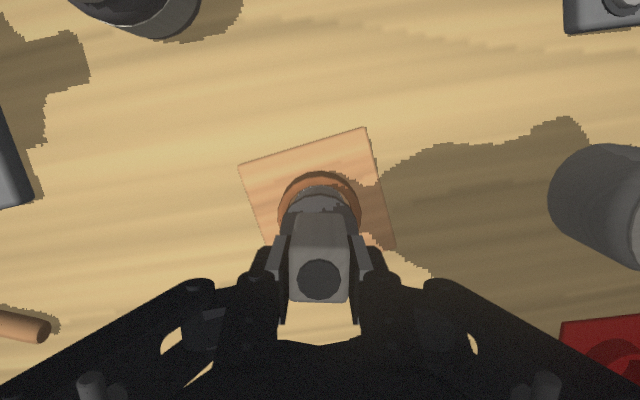

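```bash
python3 -m creep '{"slide":[[0,0,-0.06],[0,0,-0.16],[0,0,-0.3],[0,0,-0.45],[0,0,-0.6],[0,0,-0.75],[0,0,-0.9],[0,0,-1]],"rot":[[0,0,0],[0,0,0],[0,0,0],[0,0,0],[0,0,0],[0,0,0],[0,0,0],[0,0,0]]}'
python3 - <<'E'
from h import *
H=eyes.camera_params("wrist")["hand_eye"]
p=eyes.camera_params("wrist")
def toolpt(uv,z):
    st=dict(eef_pos=np.zeros(3),orientation=np.eye(3)); o,v=ray("wrist",uv,st); return o+v*(z-o[2])/v[2]
print(toolpt((320,278),-.023))
st=telemetry.read_state(); im=eyes.get_image("wrist"); print(telemetry.read_state()); cv2.imwrite("pics/w5.png",im[:,:,::-1])
import pickle; pickle.dump(st,open("st5.pkl","wb"))
E
```

```text
t: 5.68
eef_pos: [0.4673, -0.059, 0.2024]
orientation: [[0.988, -0.156, 0.001], [-0.156, -0.988, -0.0], [0.001, -0.0, -1.0]]
force: [-0.4, 0.4, -3.2]
gripper_width: 0.287
[-0.0012791   0.00073395 -0.023     ]
{'t': 5.7333, 'q': array([  10.44957348,   18.16185596,  -12.89002306,  115.21247164,
          5.48479502,   46.98204441, -104.55503198]), 'qvel': array([-0.36349273,  2.17781271,  0.43271467,  1.34778359,  1.07252341,
       -4.62843225, -0.99250233]), 'joint_efforts': array([ -0.33661089, -55.36581516,  -0.86763013, -26.65489733,
         0.19056577,  -0.70012864,  -0.19160704]), 'eef_pos': array([ 0.46808842, -0.05902123,  0.20382449]), 'orientation': array([[ 9.87673789e-01, -1.56486006e-01,  3.55182436e-03],
       [-1.56486155e-01, -9.87680124e-01, -2.37542797e-04],
       [ 3.54523845e-03, -3.21196545e-04, -9.99993664e-01]]), 'force': array([ 0.86895012, -0.67862777,  0.99566339]), 'ft_torque': array([-0.03154881, -0.09237575, -0.05385305]), 'gripper_width': 0.2872141026471948}
```

View pics/w5.png

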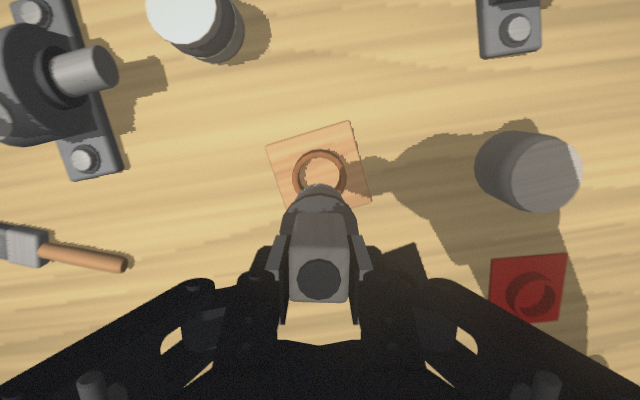

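```bash
python3 -m creep '{"slide":[[0.01,-0.1,-0.05],[0.03,-0.25,-0.1],[0.05,-0.4,-0.2],[0.07,-0.6,-0.3],[0.085,-0.75,-0.3],[0.085,-0.9,-0.3],[0.085,-0.98,-0.3],[0.085,-0.98,-0.3]],"rot":[[0,0,-0.02],[0,0,-0.04],[0,0,-0.07],[0,0,-0.1],[0,0,-0.13],[0,0,-0.13],[0,0,-0.13],[0,0,-0.13]]}'
python3 - <<'E'
from h import *
im=eyes.get_image("wrist"); st=telemetry.read_state();print(st['eef_pos'],st['q']) ;im=eyes.get_image("wrist"); cv2.imwrite("pics/w6.png",im[:,:,::-1])
im=im[:,:,::-1]
import pickle; pickle.dump(st,open("st6.pkl","wb"))
print(st["orientation"])
E
```

```text
t: 6.4
eef_pos: [0.4954, 0.0579, 0.2355]
orientation: [[0.999, 0.051, -0.001], [0.051, -0.999, 0.001], [-0.001, -0.001, -1.0]]
force: [0.1, 0.4, -3.8]
gripper_width: 0.292
[0.49528804 0.05627993 0.23546789] [   1.01953875   18.66203384  -17.9410581   109.15006936    7.0397915
   53.31842664 -107.44036201]
[[ 9.98787975e-01  4.92023059e-02 -1.30959253e-03]
 [ 4.92022381e-02 -9.98788833e-01 -8.40218233e-05]
 [-1.31214047e-03  1.94851031e-05 -9.99999139e-01]]
```

View pics/w6.png

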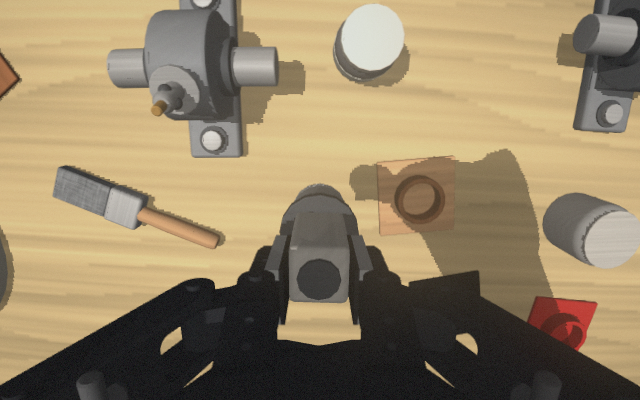

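Run:
```python
import cv2,numpy as np
t=cv2.imread("pics/w6.png")
cv2.imwrite("pics/crop6.png",cv2.resize(t[50:130,140:220],(640,640),interpolation=cv2.INTER_CUBIC)[:600])
```

```text
(no output)
```

View pics/crop6.png

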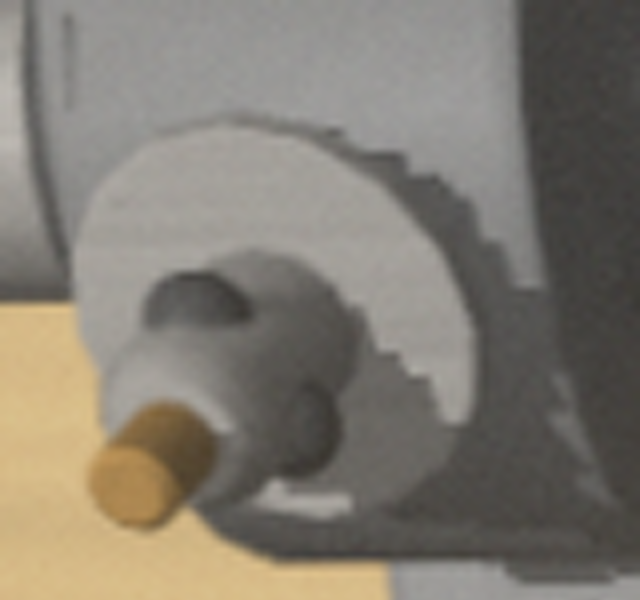

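Run:
```python
from h import *
import pickle
np.set_printoptions(precision=4,suppress=True)
st=pickle.load(open("st6.pkl","rb"));st1=pickle.load(open("st1.pkl","rb"))
pts=np.array([(235,118),(160,145),(105,190),(75,250),(85,340),(478,340),(470,420),(420,485),(360,515),(450,260),(390,180),(320,137)],np.float32)
e=cv2.fitEllipse(pts);print(e)
f=lambda x,y:(140+x/8,50+y/8)
seat=onz("wrist",f(*e[0]),.111,st);tip=onz("wrist",f(130,487),.1448,st)
print(seat,tip,tip-seat,np.linalg.norm(tip-seat))
print(tri([ray("wrist",f(130,487),st),ray("wrist",(16.2,79.2),st1)]),tri([ray("wrist",f(130,487),st),ray("top",(286.4,186.7))]))
print(tri([ray("wrist",f(130,487),st),ray("top",(286.4,186.7)),ray("scene",(350,184.6))]))
# shaft ends / bolts in wrist
print("bolt",onz("wrist",(212,140),.02,st), onz("wrist",(440,440),.0,st))
print([onz("wrist",c,.06,st) for c in [(108,66),(277,66)]])
# scene seat
print("scene seat", onz("scene",(310+213/5,175+88*80/300),.111), onz("top",(255+165/5,145+(463-300)/4),.111))
```

```text
((277.0371398925781, 321.1683654785156), (360.7488098144531, 437.4637756347656), 133.8350372314453)
[0.5697 0.1724 0.111 ] [0.5542 0.1719 0.1448] [-0.0154 -0.0004  0.0338] 0.0371607134822357
(array([0.5541, 0.1735, 0.1416]), [np.float64(7.663736947924848e-06), np.float64(7.663736947715785e-06)]) (array([0.5559, 0.1713, 0.1489]), [np.float64(0.001964988058004366), np.float64(0.0019649880580044072)])
(array([0.5569, 0.1731, 0.1407]), [np.float64(0.0028484891712986585), np.float64(0.0025119703777156015), np.float64(0.001165010261738119)])
bolt [0.5223 0.1722 0.02  ] [ 0.0817 -0.151  -0.    ]
[array([0.5912, 0.2561, 0.06  ]), array([0.5961, 0.0987, 0.06  ])]
scene seat [0.5791 0.1714 0.111 ] [0.5691 0.1722 0.111 ]
```

```bash
cat >> h.py <<'E'
from scipy.spatial.transform import Rotation as Rn
AZ=np.radians(2.0)
def goal(seat,d,az=AZ,L=.075,ox=-.0013,lean=.42):
    c,s=np.cos(az),np.sin(az)
    a=np.array([-np.sin(lean)*c,-np.sin(lean)*s,np.cos(lean)])
    tz=-a; tx=np.array([np.cos(lean)*c,np.cos(lean)*s,np.sin(lean)]); ty=np.cross(tz,tx)
    R=np.c_[tx,ty,tz]; return seat+d*a-L*tz-ox*tx,R
def cmd(g,st):
    p,R=g; R0=st["orientation"]
    print("slide",np.round(R0.T@(p-st["eef_pos"])/.12,3),"rot",np.round(Rn.from_matrix(R0.T@R).as_rotvec()/(np.pi/2),3),"mm",np.round(R0.T@(p-st["eef_pos"])*1000,1))
E
python3 - <<'E'
from h import *
st=telemetry.read_state(); S=np.array([.5697,.1727,.111])
g=goal(S,.075);print(g);cmd(g,st)
E
```

```text
(array([0.50975948, 0.17060683, 0.24849343]), array([[ 0.91253271,  0.0348995 ,  0.40751206],
       [ 0.03186634, -0.99939083,  0.01423063],
       [ 0.40776045,  0.        , -0.91308894]]))
slide [ 0.166 -0.954 -0.108] rot [-0.001  0.268  0.008] mm [  20.  -114.5  -13. ]
```

```bash
python3 -m creep '{"slide":[[0.02,-0.1,-0.02],[0.04,-0.25,-0.04],[0.07,-0.4,-0.06],[0.1,-0.55,-0.08],[0.13,-0.7,-0.1],[0.15,-0.85,-0.108],[0.166,-0.954,-0.108],[0.166,-0.954,-0.108]],"rot":[[0,0.03,0],[0,0.07,0],[0,0.11,0],[0,0.15,0.004],[0,0.19,0.008],[0,0.23,0.008],[0,0.268,0.008],[0,0.268,0.008]]}'
python3 - <<'E'
from h import *
im=eyes.get_image("scene");cv2.imwrite("pics/s7.png",im[:,:,::-1]) 
im=eyes.get_image("top");cv2.imwrite("pics/t7.png",im[:,:,::-1]) 
st=telemetry.read_state();print(st['eef_pos'],st['q'],st["orientation"]) ;im=eyes.get_image("wrist"); cv2.imwrite("pics/w7.png",im[:,:,::-1])
import pickle; pickle.dump(st,open("st7.pkl","wb"))
S=np.array([.5697,.1727,.111]);cmd(goal(S,.075),st)
E
```

```text
t: 7.17
eef_pos: [0.5095, 0.1709, 0.2488]
orientation: [[0.912, 0.035, 0.41], [0.031, -0.999, 0.017], [0.41, -0.002, -0.912]]
force: [0.3, 0.4, -3.8]
gripper_width: 0.291
[0.50938514 0.1709015  0.24886422] [ -26.40540766   10.9718394    -6.5728125   122.38319214   28.4423749
   28.5369487  -143.53703587] [[ 0.91227031  0.0364867   0.40796028]
 [ 0.03269744 -0.99933302  0.01626006]
 [ 0.40828146 -0.00149431 -0.91285487]]
slide [0.002 0.003 0.004] rot [-0.001 -0.     0.001] mm [0.2 0.3 0.5]
```

View pics/w7.png

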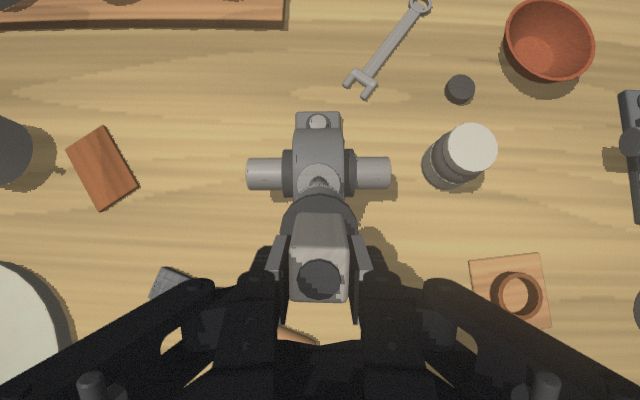

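View pics/s7.png

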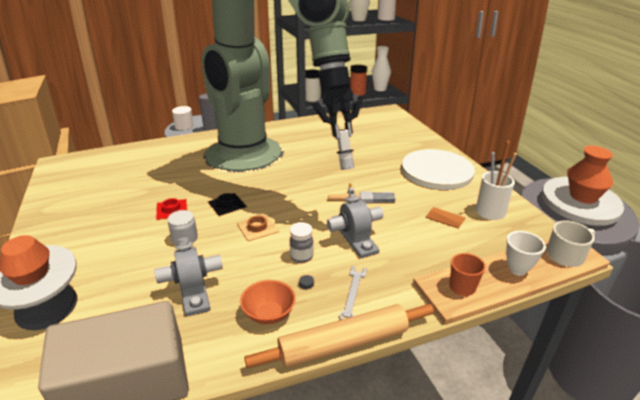

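```bash
cat >> h.py <<'E'
def goal2(seat,d,psi,az=AZ,L=.075,ox=-.0013,oy=0,lean=.42):
    p,R=goal(seat,0,az,lean=lean); a=-R[:,2]
    R2=R@Rn.from_euler('z',psi,degrees=True).as_matrix()
    return seat+d*a+L*a-ox*R2[:,0]-oy*R2[:,1],R2
E
python3 - <<'E'
from h import *
st=telemetry.read_state(); cmd(goal2(np.array([.5697,.1727,.111]),.075,-25),st)
t=cv2.imread("pics/w7.png")
cv2.imwrite("pics/crop7.png",cv2.resize(t[100:220,240:400],(800,600),interpolation=cv2.INTER_CUBIC)[:600])
E
```

```text
slide [-0.002 -0.004  0.004] rot [-0.001 -0.    -0.278] mm [-0.3 -0.5  0.5]
```

View pics/crop7.png

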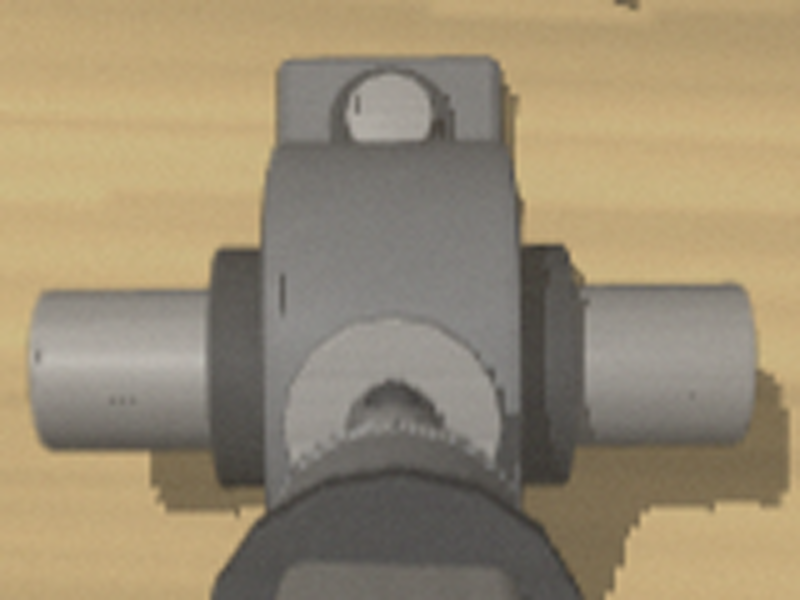

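Run:
```python
from h import *
import pickle
st=pickle.load(open("st7.pkl","rb"));S=np.array([.5697,.1727,.111])
_,R=goal(S,0)
print(proj("wrist",S+.02*R[:,0],st),proj("wrist",S,st),proj("wrist",S+.0085*R[:,0]+.026*-R[:,2],st))
print("gun nose edge", proj("wrist",st["eef_pos"]+st["orientation"]@np.array([-.0013+.018,0,.075]),st),"shoulder",proj("wrist",st["eef_pos"]+st["orientation"]@np.array([-.0013+.022,0,.033]),st))
print("edges y",proj("wrist",S+.02*R[:,1],st),proj("wrist",S-.02*R[:,1],st))
```

```text
[318.94359982 162.21190753] [318.93574865 184.12231265] [318.90513024 180.97371702]
gun nose edge [318.12284697 182.81827407] shoulder [318.00637154 192.21350501]
edges y [341.01180212 184.13761138] [296.86522698 184.11333577]
```

```bash
python3 -m creep '{"slide":[[0,0,0],[0,0,0],[0,0,0.03],[0,0,0.06],[0,0,0.1],[0,0,0.14],[0,0,0.17],[0,0,0.17]],"rot":[[0,0,-0.05],[0,0,-0.1],[0,0,-0.15],[0,0,-0.2],[0,0,-0.25],[0,0,-0.28],[0,0,-0.28],[0,0,-0.28]]}'
python3 - <<'E'
from h import *
im=eyes.get_image("scene");cv2.imwrite("pics/s8.png",im[:,:,::-1]) 
st=telemetry.read_state();print(st['eef_pos'],st['q'],st["force"]) ;im=eyes.get_image("wrist"); cv2.imwrite("pics/w8.png",im[:,:,::-1])
import pickle; pickle.dump(st,open("st8.pkl","wb"))
S=np.array([.5697,.1727,.111]);cmd(goal2(S,.055,-25),st)
a=cv2.imread("pics/s8.png");b=cv2.imread("pics/w8.png")
cv2.imwrite("pics/crop8.png",np.hstack([cv2.resize(a[130:230,310:410],(400,400),interpolation=2),cv2.resize(b[120:220,270:370],(400,400),interpolation=2)]))
_,R=goal(S,0)
for th in np.radians([-90,-45,0,45,90]): print(proj("wrist",S+.02*(R[:,0]*np.cos(th)+R[:,1]*np.sin(th)),st).round(1),end=' ')
E
```

```text
t: 7.98
eef_pos: [0.5189, 0.1698, 0.2299]
orientation: [[0.813, 0.417, 0.407], [0.45, -0.893, 0.015], [0.37, 0.171, -0.913]]
force: [0.4, 0.1, -2.3]
gripper_width: 0.291
[0.51872562 0.17014248 0.23030561] [ -22.74016375   13.53517265  -10.10446004  122.41778865   32.73609669
   26.76314386 -122.36628517] [ 0.24948756  0.31884013 -3.23829279]
slide [-0.002 -0.013 -0.002] rot [-0.001 -0.    -0.001] mm [-0.2 -1.6 -0.3]
[294.7 180. ] [308.  167.8] [326.4 168.6] [338.6 181.8] [337.6 199.4]
```

View pics/crop8.png

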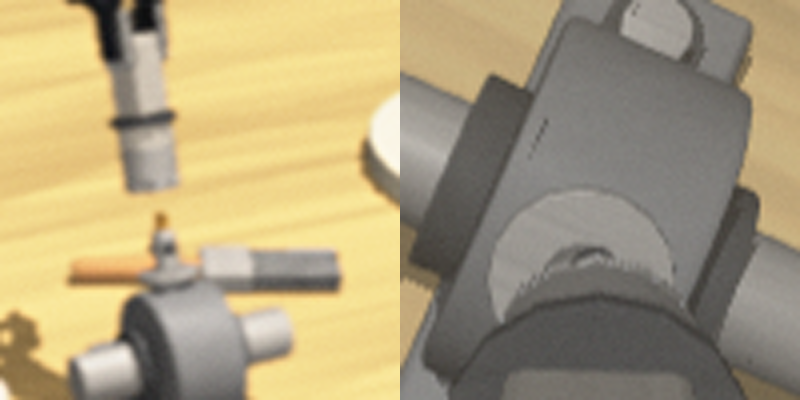

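Run:
```python
from h import *
import pickle
from scipy.optimize import least_squares
S=np.array([.5697,.1727,.111]);_,R=goal(S,0)
def fit(st,P):
    def res(x):
        r=[]
        for uv in P:
            o,v=ray("wrist",uv,st); n=R[:,2]; c=S+x[0]*R[:,0]+x[1]*R[:,1]
            X=o+v*((c-o)@n)/(v@n); r.append(np.linalg.norm(X-c)-.02)
        return r
    s=least_squares(res,[0,0]); print((s.x*1000).round(2),(np.array(s.fun)*1000).round(2))
st7=pickle.load(open("st7.pkl","rb"));st8=pickle.load(open("st8.pkl","rb"));st6=pickle.load(open("st6.pkl","rb"))
fit(st8,[(270+(x-400)/4,120+y/4) for x,y in [(488,262),(497,228),(520,205),(560,189),(600,190),(640,210),(665,240),(676,268)]])
fit(st7,[(240+x/5,100+y/5) for x,y in [(285,420),(300,370),(335,335),(394,318),(450,334),(485,365),(503,410)]])
fit(st6,[(140+x/8,50+y/8) for x,y in [(235,118),(160,145),(105,190),(75,250),(85,340),(478,340),(470,420),(420,485),(360,515),(450,260),(390,180),(320,137)]])
# tip plane check in st6
```

```text
[-0.75 -1.01] [-0.34  0.57  0.3  -0.1  -0.23 -0.3  -0.02  0.57]
[-1.52  0.16] [-0.15  0.02  0.04  0.08 -0.12 -0.01 -0.05]
[-0.96  0.75] [ 0.37 -0.76 -0.73 -0.16 -0.13 -0.44 -0.47 -0.44  0.14 -0.41  0.29  0.38]
```

```bash
python3 -m creep '{"slide":[[0,-0.003,0],[0,-0.006,0.02],[0,-0.01,0.04],[0,-0.013,0.06],[0,-0.013,0.08],[0,-0.013,0.1],[0,-0.013,0.12],[0,-0.013,0.12]],"rot":[[0,0,0],[0,0,0],[0,0,0],[0,0,0],[0,0,0],[0,0,0],[0,0,0],[0,0,0]]}'
python3 - <<'E'
from h import *
im=eyes.get_image("scene");cv2.imwrite("pics/s9.png",im[:,:,::-1]) 
im=eyes.get_image("top");cv2.imwrite("pics/t9.png",im[:,:,::-1]) 
st=telemetry.read_state();print(st['eef_pos'],st['q'],st["force"]) 
S=np.array([.5697,.1727,.111]);cmd(goal2(S,.040,-25),st)
a=cv2.imread("pics/s9.png");b=cv2.imread("pics/t9.png")
cv2.imwrite("pics/crop9.png",np.hstack([cv2.resize(a[140:220,310:390],(400,400),interpolation=2),cv2.resize(b[140:220,240:320],(400,400),interpolation=2)]))
E
```

```text
t: 8.75
eef_pos: [0.5237, 0.1728, 0.2167]
orientation: [[0.811, 0.42, 0.408], [0.454, -0.891, 0.016], [0.37, 0.172, -0.913]]
force: [0.0, 0.5, -3.6]
gripper_width: 0.293
[0.52369631 0.17284938 0.21710386] [ -23.72112723   15.19716995   -9.016736    122.62044013   34.85042294
   25.07366009 -124.40362874] [-0.71643696  0.09894032 -2.87574142]
slide [-0.005  0.009  0.005] rot [-0.001 -0.001  0.002] mm [-0.6  1.   0.6]
```

View pics/crop9.png

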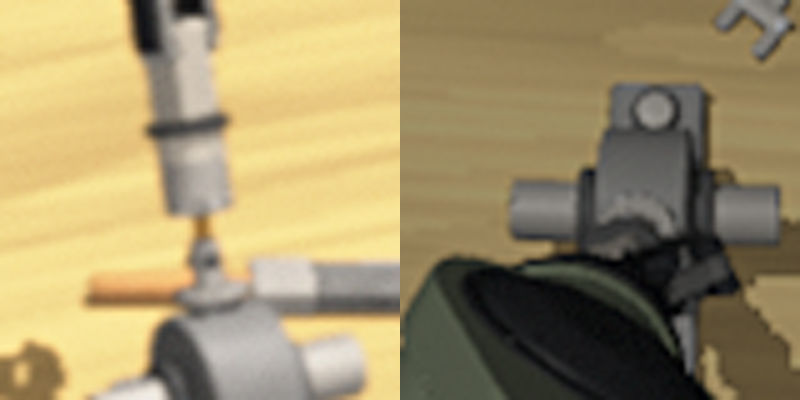

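```bash
python3 -m creep '{"slide":[[0,0,0.01],[0,0,0.03],[0,0,0.05],[0,0,0.08],[0,0,0.1],[0,0,0.13],[0,0,0.15],[0,0,0.15]],"rot":[[0,0,0],[0,0,0],[0,0,0],[0,0,0],[0,0,0],[0,0,0],[0,0,0],[0,0,0]]}'
python3 - <<'E'
from h import *
im=eyes.get_image("scene");cv2.imwrite("pics/s10.png",im[:,:,::-1]) 
P=[];
st=telemetry.read_state();print(st['eef_pos'],st['q'],st["force"], st["ft_torque"]) 
im=eyes.get_image("wrist");cv2.imwrite("pics/w10.png",im[:,:,::-1]) 
st=telemetry.read_state();print(st['eef_pos'],st["force"],"tool",st["orientation"].T@st["force"]) 
S=np.array([.5697,.1727,.111]);cmd(goal2(S,.022,-25),st)
a=cv2.imread("pics/s10.png");b=cv2.imread("pics/w10.png")
cv2.imwrite("pics/crop10.png",np.hstack([cv2.resize(a[140:220,310:390],(400,400),interpolation=2),cv2.resize(b[120:220,270:370],(400,400),interpolation=2)]))
E
```

```text
t: 9.52
eef_pos: [0.5311, 0.1731, 0.2002]
orientation: [[0.811, 0.42, 0.408], [0.454, -0.891, 0.016], [0.37, 0.172, -0.913]]
force: [0.2, 0.7, -3.0]
gripper_width: 0.29
[0.53103327 0.17313393 0.20047296] [ -24.60109193   17.33299548   -7.5313729   122.74744367   37.32295052
   22.94725652 -126.66979796] [-0.40935837  0.47614896 -3.6755996 ] [-0.061204    0.75647887 -0.01425115]
[0.53103282 0.173166   0.20067121] [ 0.36385196  0.4478628  -2.56007434] tool [-0.45072578 -0.68562206  2.49273317]
slide [-0.005  0.009  0.005] rot [-0.001 -0.001  0.002] mm [-0.6  1.1  0.6]
```

View pics/crop10.png

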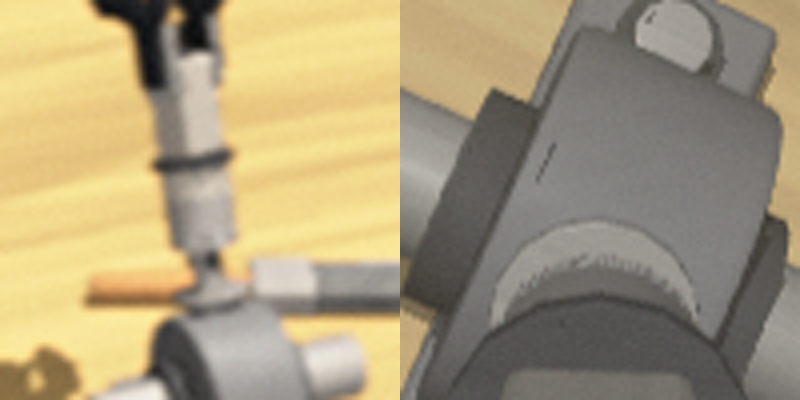

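```bash
python3 -m creep '{"slide":[[0,-0.003,0.01],[0,-0.005,0.02],[0,-0.005,0.03],[0,-0.005,0.04],[0,-0.005,0.05],[0,-0.005,0.06],[0,-0.005,0.07],[0,-0.005,0.07]],"rot":[[0,0,0],[0,0,0],[0,0,0],[0,0,0],[0,0,0],[0,0,0],[0,0,0],[0,0,0]]}'
cat > chk.py <<'E'
from h import *
import sys
d=float(sys.argv[1])
st=telemetry.read_state();S=np.array([.5697,.1727,.111])
print(st['eef_pos'],st["q"][-1],"force tool",(st["orientation"].T@st["force"]).round(2),"torque tool",(st["orientation"].T@st["ft_torque"]).round(2))
cmd(goal2(S,d,-25),st)
E
python3 chk.py .014
```

```text
t: 10.28
eef_pos: [0.5341, 0.1738, 0.1928]
orientation: [[0.811, 0.42, 0.408], [0.454, -0.891, 0.016], [0.37, 0.172, -0.913]]
force: [-2.1, -1.0, -3.8]
gripper_width: 0.291
[0.53412017 0.17376069 0.1927961 ] -127.87496105307333 force tool [-3.57 -0.6   2.64] torque tool [ 0.36 -1.24  0.02]
slide [-0.004  0.014  0.001] rot [-0.001 -0.001  0.002] mm [-0.5  1.7  0.2]
```

```bash
python3 -m creep '{"slide":[[-0.003,0,0],[-0.006,0,0.005],[-0.006,0,0.01],[-0.006,0,0.015],[-0.006,0,0.02],[-0.006,0,0.025],[-0.006,0,0.03],[-0.006,0,0.03]],"rot":[[0,0,0],[0,0,0],[0,0,0],[0,0,0],[0,0,0],[0,0,0],[0,0,0],[0,0,0]]}'; python3 chk.py .010
```

```text
t: 10.95
eef_pos: [0.5354, 0.1736, 0.1898]
orientation: [[0.81, 0.42, 0.409], [0.453, -0.891, 0.017], [0.372, 0.172, -0.912]]
force: [-1.1, -0.4, 1.2]
gripper_width: 0.289
[0.53540206 0.17364285 0.18980089] -128.4250511329268 force tool [-0.61  0.12 -1.57] torque tool [ 0.1  -0.62  0.01]
slide [-0.003  0.013  0.008] rot [-0.001 -0.002  0.002] mm [-0.4  1.6  0.9]
```

```bash
python3 -m creep '{"slide":[[0,0,0.005],[0,0,0.01],[0,0,0.02],[0,0,0.025],[0,0,0.03],[0,0,0.035],[0,0,0.04],[0,0,0.04]],"rot":[[0,0,0],[0,0,0],[0,0,0],[0,0,0],[0,0,0],[0,0,0],[0,0,0],[0,0,0]]}'; python3 chk.py .006
```

```text
t: 11.62
eef_pos: [0.5372, 0.1736, 0.1851]
orientation: [[0.81, 0.42, 0.408], [0.453, -0.891, 0.017], [0.371, 0.172, -0.913]]
force: [0.5, -0.8, 1.3]
gripper_width: 0.291
[0.53722908 0.17361349 0.18508398] -129.0444742146514 force tool [ 0.54  1.12 -1.  ] torque tool [-0.11 -0.43 -0.01]
slide [-0.001  0.013 -0.001] rot [-0.001 -0.001  0.002] mm [-0.1  1.6 -0.1]
```

```bash
python3 -m creep '{"slide":[[0,0,0.005],[0,0,0.01],[0,0,0.015],[0,0,0.02],[0,0,0.025],[0,0,0.03],[0,0,0.035],[0,0,0.035]],"rot":[[0,0,0],[0,0,0],[0,0,0],[0,0,0],[0,0,0],[0,0,0],[0,0,0],[0,0,0]]}'; python3 chk.py .002
```

```text
t: 12.28
eef_pos: [0.5389, 0.1738, 0.1813]
orientation: [[0.81, 0.42, 0.408], [0.453, -0.891, 0.017], [0.371, 0.172, -0.913]]
force: [-2.5, -0.6, 6.6]
gripper_width: 0.291
[0.53889326 0.1737571  0.1812643 ] -129.59209504977918 force tool [ 0.13  0.62 -7.07] torque tool [-0.15 -0.38  0.01]
slide [-0.001  0.014 -0.003] rot [-0.001 -0.001  0.002] mm [-0.1  1.7 -0.3]
```

```bash
python3 -m creep '{"slide":[[0,0,0.004],[0,0,0.008],[0,0,0.012],[0,0,0.016],[0,0,0.02],[0,0,0.02],[0,0,0.02],[0,0,0.02]],"rot":[[0,0,0],[0,0,0],[0,0,0],[0,0,0],[0,0,0],[0,0,0],[0,0,0],[0,0,0]]}'; python3 chk.py .000
```

```text
t: 12.95
eef_pos: [0.5399, 0.1739, 0.1804]
orientation: [[0.81, 0.42, 0.41], [0.453, -0.891, 0.017], [0.372, 0.172, -0.912]]
force: [-20.7, -4.5, 35.7]
gripper_width: 0.292
[0.53985425 0.17393255 0.1803584 ] -129.89912427462784 force tool [ -5.56   1.48 -41.12] torque tool [-0.08 -1.8  -0.  ]
slide [-0.005  0.013  0.004] rot [-0.001 -0.002  0.001] mm [-0.7  1.6  0.5]
```

```bash
python3 - <<'E'
from h import *
for n in ["scene","top","wrist"]:
    cv2.imwrite(f"pics/{n}11.png",eyes.get_image(n)[:,:,::-1])
a=cv2.imread("pics/scene11.png");b=cv2.imread("pics/wrist11.png")
cv2.imwrite("pics/crop11.png",np.hstack([cv2.resize(a[140:220,310:390],(400,400),interpolation=2),cv2.resize(b[120:300,230:410],(400,400),interpolation=2)]))
E
python3 chk.py 0
```

```text
[0.53985998 0.17396456 0.18036654] -129.89876954006345 force tool [ -6.38   1.99 -41.05] torque tool [-0.07 -1.81  0.08]
slide [-0.006  0.014  0.004] rot [-0.001 -0.002  0.001] mm [-0.7  1.6  0.5]
```

View pics/crop11.png

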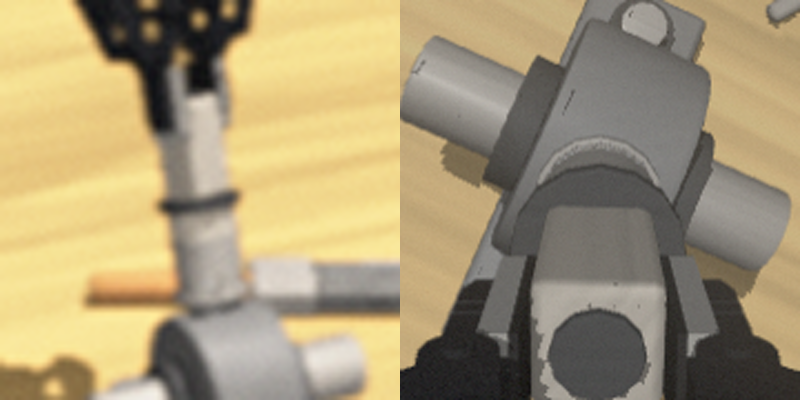

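```bash
python3 -m creep '{"slide":[[-0.001,0,-0.001],[-0.002,0,-0.002],[-0.003,0,-0.003],[-0.004,0,-0.004],[-0.004,0,-0.004],[-0.004,0,-0.004],[-0.004,0,-0.004],[-0.004,0,-0.004]],"rot":[[0,0,0],[0,0,0],[0,0,0],[0,0,0],[0,0,0],[0,0,0],[0,0,0],[0,0,0]]}'; python3 chk.py .000
```

```text
t: 13.77
eef_pos: [0.5395, 0.1738, 0.1803]
orientation: [[0.81, 0.42, 0.41], [0.453, -0.891, 0.017], [0.372, 0.172, -0.912]]
force: [-10.7, -3.6, 23.9]
gripper_width: 0.293
[0.53950062 0.17376913 0.18027811] -129.9044608582652 force tool [ -1.36   2.84 -26.23] torque tool [-0.21 -0.92  0.05]
slide [-0.002  0.013  0.005] rot [-0.001 -0.002  0.001] mm [-0.3  1.6  0.5]
```

Run:
```python
from plant import ticket
print(ticket.sign_off())
```

```text
the job is handed in; nothing more can be done
None
```

I lifted the grease gun straight up out of its wooden holder. I pressed it along the leaning axis onto the nipple of the left-hand bearing (top view, about (287,187)) and handed in at about 13.8 s, still gripping and pressing.

**Last checks**
- **Snap-on:** the push to get over the balls was about 4.5 N at the readings I took, just under the stated 5–10 N. I took no reading at the snap itself. The force then rose to about 10 N as the plunger went in.
- **Fully home:** the gun then stopped hard against the seat at about 44 N. I eased that to about 29 N, and the tool stayed where it was along the axis. The measured pose puts the mouth within 0.5 mm of the seat.
- **Square:** the remaining sideways force was about 0 N in tool x and 3 N in tool y. The scene and wrist pictures, taken at 44 N just before I eased off, show the nose sitting on the seat.
- **Other objects:** the path kept clear of the other objects. I did not check each one's position afterwards.

**What disagreed**
- **Camera positions:** the wrist and top cameras differed by 2–4 mm on the plunger tip, and the scene camera by up to about 1 cm. I therefore used the wrist-camera estimate and corrected sideways by 0.5–0.7 mm from the pictures and contact forces. The final pose is 1.6 mm to one side of that estimate.
- **Joint 7:** it came within 1° of its limit before the nipple (-143.5° of -144.4°). I turned the gun 25° about its own axis, and it finished at about -130°.

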